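# Lean the tall panel template on the bench rest

### The job

The panel beater wants the tall, square-cornered plywood template in front of him: take it out of the slotted rack and lean it, long way up, against the back wall of the wooden rest, near the middle, with its foot down in the channel and blocked by the foot stop so that it stands by itself at a safe slant. Lower it in, do not drop it: let go only when its foot is down in the channel. Leave the round-topped and the low template standing in the rack.

Things in the scene. Friction and masses are not known exactly. Their poses are not given: they have to be found in the camera images.
- tall_template: Plywood board to lean: tallest of three, square corners, 120 mm wide (x), 12 thick (y), 180 tall (z up), 0.12-0.24 kg. Origin: centre of its bottom edge. Grip across the 12 mm at the top's middle. Starts upright in any slot of a rack: slots 85 apart along y, 15 wide, floor 10 above the bench, cheeks 40 high over it; lift straight up; foot must be over 160 above the bench to pass the other boards.
- rest: Wooden rest, fixed, at the robot's right. Origin: bench level, below middle of back wall's front face (plane y=0). x along the wall, y from wall to foot stop, z up. Base plate 260 mm long, top at 10; wall 18 thick, top at 100; stop: strip, inner face at y=50, 14 thick, top at 26. The board's foot goes in the 50 wide channel, its top leans to -y on the wall's top edge, 23 deg if foot is at stop.
- round_template: Bystander: plywood board with half-round top, 120 mm wide (x), 12 thick (y), 150 tall, upright in another slot. Origin: centre of its bottom edge.
- low_template: Bystander: low square-cornered plywood board, 120 mm wide (x), 12 thick (y), 110 tall, upright in the remaining slot. Origin: centre of its bottom edge.
There are look-alikes about, which are no part of the job. What is shaped like the tall_template but orange or pink is not meant.

How it is judged:
By the outcome, as a careful person would: the job done as asked, in the order asked, and still so for the second after the job is handed in, with the robot touching nothing.
It also fails if it takes over 45 s, if anything falls off the work surface, if the arm or the gripper's body presses on something with over 40 N, if the wrist force passes 120 N, or if a joint passes its speed limit or range.

### The arm

A 6-joint arm with a two-finger parallel gripper is mounted at the origin on the work surface. World frame = base frame: x ahead of the robot, y to its left, z up, the work surface at z = 0. Lengths are in m, angles in rad, forces in N, time in s.
With the tool pointing down it reaches from about 0.375 to 0.9 m from the base axis. Payload 3.1 kg.
Tool frame: the origin (TCP) lies between the finger pads; the fingertips stand 25 mm ahead of it and the grasp point (between the pads) lies 6 mm ahead of it; y points along the fingers, x is the direction in which the jaws open and shut, and the axes are right-handed (so a half turn about y gives the same grasp; the last joint's range is limited). The gripper opens to 87 mm and grips with 3 to 60 N. Pads are 19 mm wide; open, the fingers measure 117 mm over their backs; the gripper's body (75 mm by 190 mm) begins 51 mm behind the grasp point.
Start: joints at [-1.5, 0.527, 1.433, -0, 1.181, -0.178], TCP at [0.155, -0.606, 0.248] pointing down, gripper open.
Joint ranges: [-3.08, 3.08], [-0.75, 2.2], [0.22, 2.44], [-1.43, 4.57], [0, 2.65], [-2.85, 2.85]. Speed limits (rad/s): [2.79, 2.79, 3.14, 3.14, 3.14, 3.14].

### API

Orientations are given as a unit quaternion [x, y, z, w].
In Python, from rig import robot gives the robot as it stands.
- The arm moves only by the tool carry_out, never from a script. Its argument "moves" is a list of rows, each a list of 7 numbers: the opening, from 0 (shut) to 1 (fully open), then the shift along the tool's x, y, z in cm, then the turn, a rotation vector about the tool's x, y, z in rad. In form: [[grip, x, y, z, rx, ry, rz], ...]. A call has 1 to 20 rows; each row is the pose to reach, as a shift and turn from the pose commanded when the call began, along the tool's axes at that moment; what a row does not reach only later rows make up. A row lasts 1/10 s, in which the tool goes at most 50 mm and 8.59 degrees, less where a joint would pass 70% of its speed; a pose out of reach is approached as far as the arm can. A call with a gripper value outside its range is refused whole. The fingers move at their own pace and stop on an object; "force" is the grip in N (left out, the last holds). Time passes only in rows, so rows that repeat a pose let the fingers close. It gives the time, the measured TCP pose, the force and the opening at its end, in the units of the state.
- robot.get_obs(): the state, without advancing time (a new reading comes with each control period).
- robot.camera(name): name is "scene" or "top"; returns the picture (480x640x3 uint8, red, green, blue); there is no depth.
- robot.camera_params(name): a dict with "fx", "fy", "cx", "cy" (pixels), "extrinsics" (4x4, takes a point from camera to world coordinates). Camera axes: x right, y down, z forward; pixel columns grow to the right and rows downward; lengths in m; the calibration is good to about 2 mm. A picture is of the moment at which its call begins. camera_params takes no time and is no camera call.
- robot.hand_in(): hands the job in, once; it reports no verdict.
The state is a dict: "time": time; "q": joint angles; "joint_velocities": joint speeds; "joint_torque": joint torques, N m; "position": TCP position; "tool_rot": TCP orientation; "ft_force": force on the tool from outside, world axes, zero at the start; "moment": the same for the moment, N m; "grip_width": finger opening in m.
Only numpy, scipy, OpenCV 4.12 (cv2) and the standard library are available. Lean on these libraries where they do the work, as an engineer would, in place of code of your own. Each camera call takes 0.05 s, during which the arm holds its last target.

## Working session

There is one attempt and no reset: what is moved stays moved. The work goes in short steps, Python scripts to look and compute and a tool call to move; the robot and the scene stay as the last step left them, time stands still between calls to the robot, and variables do not carry over. Pictures are saved under pics/ and viewed, and the job is handed in when it is done.

Besides the shell and the picture viewer there is one more tool, called after ">>>" as name([rows], argument=value, ...), one row to a line, values as JSON. carry_out: Moves the arm, as the interface text tells. Its arguments: {"type":"object","properties":{"moves":{"type":"array"},"force":{"type":"number"}},"required":["moves"]}

```bash
mkdir -p pics; ls; python3 - <<'E'
from rig import robot
import cv2,numpy as np
np.set_printoptions(precision=4,suppress=True)
o=robot.get_obs()
print({k:np.round(v,3) for k,v in o.items()})
for n in("scene","top"):
    im=robot.camera(n);cv2.imwrite(f"pics/{n}0.png",im[:,:,::-1]);p=robot.camera_params(n);print(n,p)
E
```

```text
pics
{'time': np.float64(0.0), 'q': array([-1.5  ,  0.528,  1.434, -0.   ,  1.181, -0.178]), 'joint_velocities': array([-0.001, -0.001,  0.001,  0.001, -0.002,  0.   ]), 'joint_torque': array([  0.001, -44.003, -17.659,   0.063,   0.058,  -0.   ]), 'position': array([ 0.154, -0.605,  0.247]), 'tool_rot': array([-0.558,  0.434, -0.433,  0.559]), 'ft_force': array([-0.318, -0.843,  0.452]), 'moment': array([-0.021,  0.014, -0.023]), 'grip_width': np.float64(0.087)}
scene {'fx': 434.35872942272556, 'fy': 434.35872942272556, 'cx': 317.0688582010297, 'cy': 243.81245529385293, 'extrinsics': array([[-0.2504,  0.5221, -0.8153,  1.1468],
       [ 0.968 ,  0.152 , -0.1999,  0.2237],
       [ 0.0195, -0.8392, -0.5434,  0.4968],
       [ 0.    ,  0.    ,  0.    ,  1.    ]])}
top {'fx': 536.7113337611339, 'fy': 536.7113337611339, 'cx': 324.5428121914552, 'cy': 237.75772033911997, 'extrinsics': array([[-0.0264, -0.9858,  0.1656,  0.2638],
       [-0.9995,  0.0291,  0.0135,  0.0505],
       [-0.0181, -0.1651, -0.9861,  1.2634],
       [ 0.    ,  0.    ,  0.    ,  1.    ]])}
```

View pics/scene0.png

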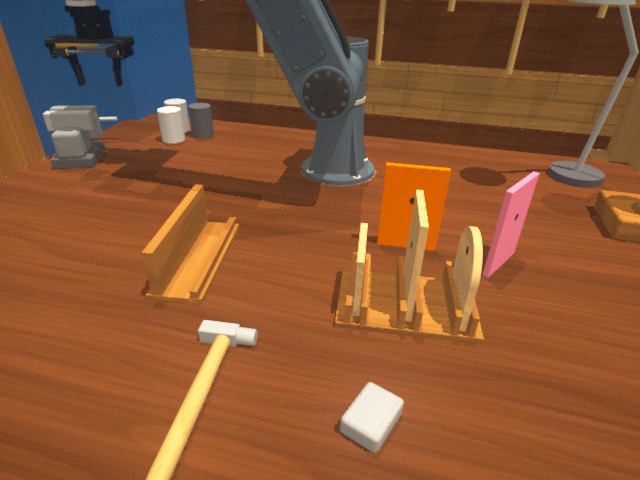

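View pics/top0.png

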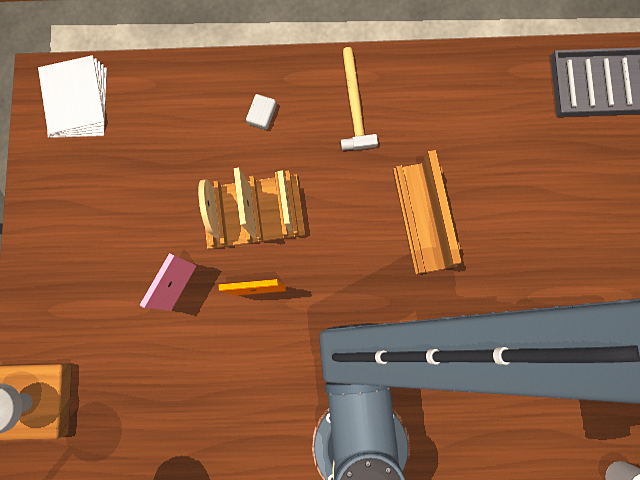

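The middle rack board is the tall one: scene pixel (417,250), top view (241,200). The round-topped board is at top (207,210) and the low board at (284,200). The rest is at top (430,215), with its wall on the right. I'll zoom in for corners.

```bash
python3 - <<'E'
import cv2
a=cv2.imread("pics/top0.png");b=cv2.imread("pics/scene0.png")
cv2.imwrite("pics/z1.png",cv2.resize(a[150:270,190:320],None,fx=6,fy=5,interpolation=cv2.INTER_CUBIC)[:600])
cv2.imwrite("pics/z2.png",cv2.resize(a[140:290,380:480],None,fx=4,fy=4,interpolation=cv2.INTER_CUBIC))
cv2.imwrite("pics/z3.png",cv2.resize(b[180:340,330:490],None,fx=3.75,fy=3.75,interpolation=cv2.INTER_CUBIC))
cv2.imwrite("pics/z4.png",cv2.resize(b[180:305,140:250],None,fx=4.8,fy=4.8,interpolation=cv2.INTER_CUBIC))
E
```

```text
(no output)
```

View pics/z1.png

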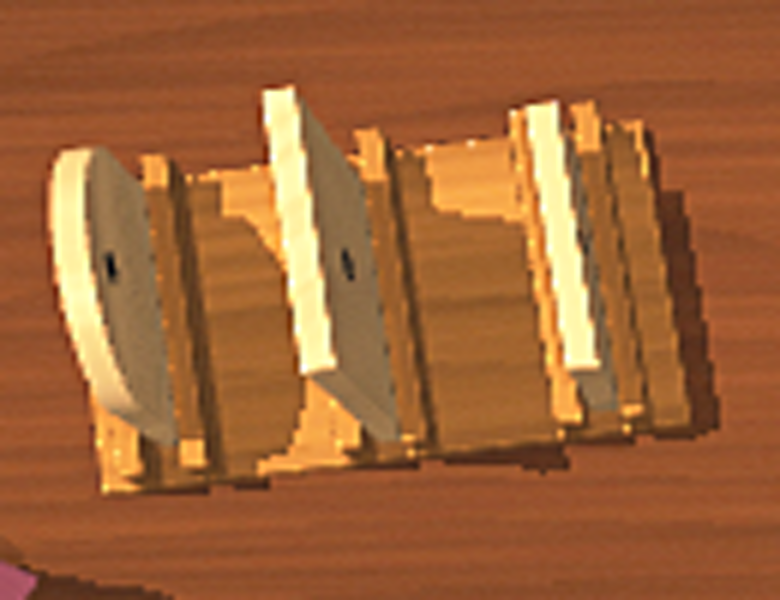

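View pics/z2.png

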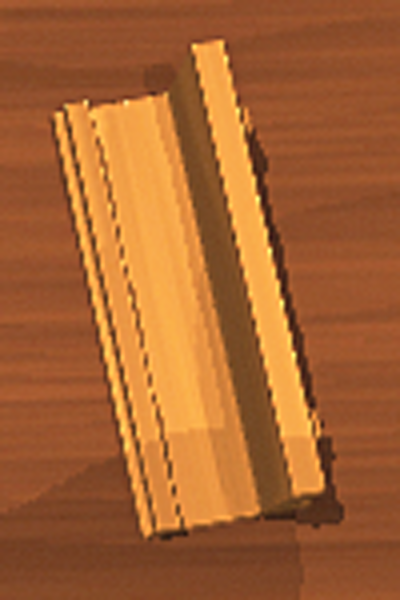

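View pics/z3.png

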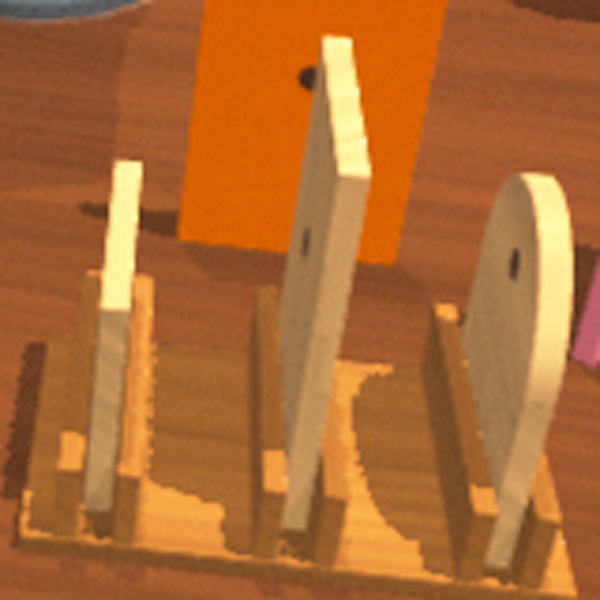

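View pics/z4.png

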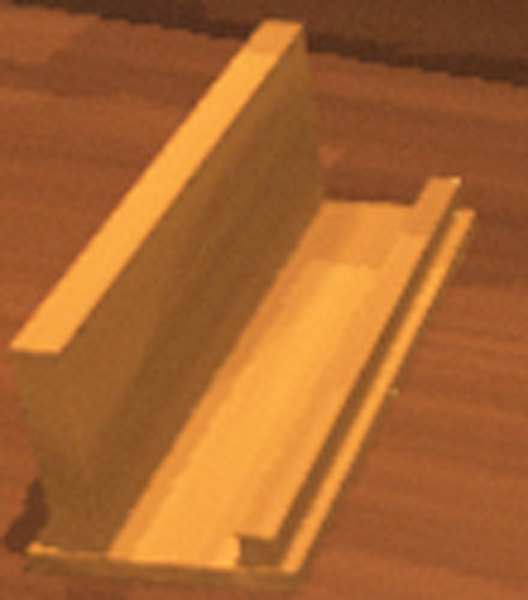

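```bash
cat > h.py <<'E'
import numpy as np
from rig import robot
P={n:robot.camera_params(n) for n in("scene","top")}
def ray(n,u,v):
    p=P[n];d=np.array([(u-p['cx'])/p['fx'],(v-p['cy'])/p['fy'],1]);E=p['extrinsics'];return E[:3,3],E[:3,:3]@d
def tri(a,b):
    o1,d1=ray('top',*a);o2,d2=ray('scene',*b)
    s=np.linalg.lstsq(np.c_[d1,-d2],o2-o1,rcond=None)[0]
    p,q=o1+s[0]*d1,o2+s[1]*d2
    return (p+q)/2,np.linalg.norm(p-q)
def proj(n,X):
    p=P[n];E=p['extrinsics'];c=(np.asarray(X)-E[:3,3])@E[:3,:3]
    return np.array([p['fx']*c[...,0]/c[...,2]+p['cx'],p['fy']*c[...,1]/c[...,2]+p['cy']]).T
def Z(s,off):
    s=np.broadcast_to(s,2)
    return lambda X,Y:((X+.5)/s[0]-.5+off[0],(Y+.5)/s[1]-.5+off[1])
z1=Z((6,5),(190,150));z2=Z(4,(380,140));z3=Z(3.75,(330,180));z4=Z(4.8,(140,180))
E
python3 - <<'E'
from h import *
np.set_printoptions(precision=4,suppress=True)
def go(nm,T,S):
    print(nm);R=[]
    for a,b in zip(T,S):
        p,e=tri(a,b);R.append(p);print(p,'gap',round(e,4))
    R=np.array(R)
    print('mean',R.mean(0),'edges',np.linalg.norm(np.roll(R,-1,0)-R,axis=1)); 
    d=(R[0]+R[1]-R[2]-R[3]);print('long axis ang deg',np.degrees(np.arctan2(d[1],d[0])))
go('tall',[z1(263,92),z1(297,86),z1(335,368),z1(303,374)],[z3(370,177),z3(335,178),z3(325,38),z3(350,38)])
go('low',[z1(524,103),z1(558,101),z1(599,367),z1(566,370)],[z3(130,308),z3(101,310),z3(116,161),z3(141,161)])
go('wall',[z2(192,44),z2(222,40),z2(324,487),z2(293,494)],[z4(57,352),z4(12,350),z4(268,20),z4(303,28)])
go('stop',[z2(65,106),z2(90,103),z2(182,527),z2(155,533)],[z4(275,540),z4(237,535),z4(428,180),z4(460,182)])
E
```

```text
tall
[0.5973 0.2502 0.1881] gap 0.0018
[0.5998 0.2381 0.1871] gap 0.0027
[0.4795 0.2259 0.1875] gap 0.0011
[0.4772 0.2366 0.188 ] gap 0.0014
mean [0.5384 0.2377 0.1877] edges [0.0125 0.121  0.011  0.1208]
long axis ang deg 6.141022388578637
low
[0.6102 0.1666 0.1204] gap 0.0014
[0.6114 0.1548 0.1179] gap 0.0005
[0.4911 0.1409 0.1179] gap 0.0017
[0.4899 0.1526 0.1192] gap 0.0021
mean [0.5507 0.1537 0.1188] edges [0.0122 0.1212 0.0118 0.1212]
long axis ang deg 6.611722640747502
wall
[ 0.6515 -0.1712  0.0995] gap 0.0006
[ 0.6533 -0.1879  0.0985] gap 0.0005
[ 0.3982 -0.2273  0.1003] gap 0.0007
[ 0.3955 -0.2116  0.0973] gap 0.0005
mean [ 0.5246 -0.1995  0.0989] edges [0.0168 0.2581 0.0162 0.2591]
long axis ang deg 8.863434053003727
stop
[ 0.6404 -0.1078  0.0242] gap 0.0006
[ 0.6416 -0.1224  0.0242] gap 0.0002
[ 0.3866 -0.1633  0.0236] gap 0.001
[ 0.3838 -0.1481  0.0233] gap 0.0022
mean [ 0.5131 -0.1354  0.0238] edges [0.0146 0.2583 0.0154 0.2598]
long axis ang deg 9.022835039647907
```

Heights check out: tall top at 188–190 mm, low board top at 119, wall top at 99, and edges of 120/12 and 260/16. So the tall board's top centre is at (0.538, 0.238), yaw 6.2°. The rest's origin is at about (0.5226, -0.191), yaw 8.95°. Next I'll write a planner helper.

```bash
cat >> h.py <<'E'
from scipy.spatial.transform import Rotation as Ro
def cur():
    o=robot.get_obs();return np.array(o['position']),Ro.from_quat(o['tool_rot']),o
def ori(yaw,th=0,s=1):
    # board frame: x along width, y thickness, th leaning top to -y
    x=np.array([np.cos(yaw),np.sin(yaw),0]);n=np.array([-np.sin(yaw),np.cos(yaw),0]);z=np.array([0,0,1.])
    up=-np.sin(th)*n+np.cos(th)*z; m=np.cos(th)*n+np.sin(th)*z
    ty=-up;tx=s*m;return Ro.from_matrix(np.c_[tx,ty,np.cross(tx,ty)])
def rel(p,R,ref=None):
    p0,R0=ref if ref else cur()[:2]
    return np.round(np.r_[R0.inv().apply(np.asarray(p)-p0)*100,(R0.inv()*R).as_rotvec()],3)
E
python3 - <<'E'
from h import *
np.set_printoptions(precision=4,suppress=True)
p,R,o=cur();print(R.as_matrix())
yaw=np.radians(6.2)
for s in(1,-1):
    G=ori(yaw,0,s)
    for t in([.45,-.3,.32],[.538,.238,.30],[.538,.238,.184]):print(s,t,rel(t,G))
E
```

```text
[[ 0.2472 -0.0001  0.969 ]
 [-0.969   0.0019  0.2472]
 [-0.0019 -1.      0.0003]]
1 [0.45, -0.3, 0.32] [-22.258  -7.277  36.176  -0.003  -3.      0.   ]
1 [0.538, 0.238, 0.3] [-72.208  -5.174  58.004  -0.003  -3.      0.   ]
1 [0.538, 0.238, 0.184] [-72.186   6.426  58.     -0.003  -3.      0.   ]
-1 [0.45, -0.3, 0.32] [-22.258  -7.277  36.176  -0.      0.142  -0.002]
-1 [0.538, 0.238, 0.3] [-72.208  -5.174  58.004  -0.      0.142  -0.002]
-1 [0.538, 0.238, 0.184] [-72.186   6.426  58.     -0.      0.142  -0.002]
```

>>> carry_out([
  [1,-22,-7,36,0,0.14,0],
  [1,-22,-7,36,0,0.14,0],
  [1,-22,-7,36,0,0.14,0],
  [1,-22,-7,36,0,0.14,0],
  [1,-22,-7,36,0,0.14,0],
  [1,-22,-7,36,0,0.14,0],
  [1,-22,-7,36,0,0.14,0],
  [1,-22,-7,36,0,0.14,0],
  [1,-72.2,-5.2,58,0,0.142,0],
  [1,-72.2,-5.2,58,0,0.142,0],
  [1,-72.2,-5.2,58,0,0.142,0],
  [1,-72.2,-5.2,58,0,0.142,0],
  [1,-72.2,-5.2,58,0,0.142,0],
  [1,-72.2,-5.2,58,0,0.142,0],
  [1,-72.2,-5.2,58,0,0.142,0],
  [1,-72.2,-5.2,58,0,0.142,0],
  [1,-72.2,-5.2,58,0,0.142,0],
  [1,-72.2,-5.2,58,0,0.142,0],
  [1,-72.2,-5.2,58,0,0.142,0],
  [1,-72.2,-5.2,58,0,0.142,0],
], force=30)

```text
time: 2.1
position: [0.5379, 0.2415, 0.299]
tool_rot: [-0.527, 0.472, -0.471, 0.527]
ft_force: [0.7, -1.0, -0.8]
grip_width: 0.0869
```

```bash
python3 - <<'E'
from h import *
p,R,o=cur();print(o['time'],p,o['q'],o['ft_force'],o['grip_width'])
yaw=np.radians(6.2);G=ori(yaw,0,-1)
for t in([.538,.238,.30],[.538,.238,.184]):print(t,rel(t,G))
E
```

```text
2.1 [0.53789993 0.24154802 0.29895745] [2.32012298e-01 4.24869428e-01 1.46289298e+00 1.47533157e-03
 1.25372746e+00 1.69085253e+00] [ 0.72011623 -0.96744073 -0.84678574] 0.08692572705570598
[0.538, 0.238, 0.3] [ 0.354 -0.105 -0.03   0.     0.003 -0.001]
[0.538, 0.238, 0.184] [ 3.7000e-01  1.1495e+01 -2.9000e-02  0.0000e+00  3.0000e-03 -1.0000e-03]
```

>>> carry_out([
  [1,0,0,0,0,0,0],
  [1,0,0,0,0,0,0],
])

```text
time: 2.3
position: [0.5375, 0.2374, 0.2989]
tool_rot: [0.527, -0.472, 0.472, -0.526]
ft_force: [-0.4, -0.0, -0.4]
grip_width: 0.0871
```

```bash
python3 - <<'E'
from h import *
import cv2
p,R,o=cur();print(o['time'],p,o['ft_force'])
G=ori(np.radians(6.2),0,-1);print(rel([.538,.238,.184],G))
a=robot.camera('scene')[:,:,::-1];b=robot.camera('top')[:,:,::-1]
c=np.hstack([cv2.resize(a[100:340,320:520],(400,480)),cv2.resize(b[100:340,150:350],(400,480))])
cv2.imwrite('pics/c1.png',c)
E
```

```text
2.3 [0.53745612 0.23738944 0.29887956] [-0.39126663 -0.02389316 -0.39887305]
[-6.5000e-02  1.1488e+01  8.0000e-02  2.0000e-03  1.0000e-03  1.0000e-03]
```

View pics/c1.png

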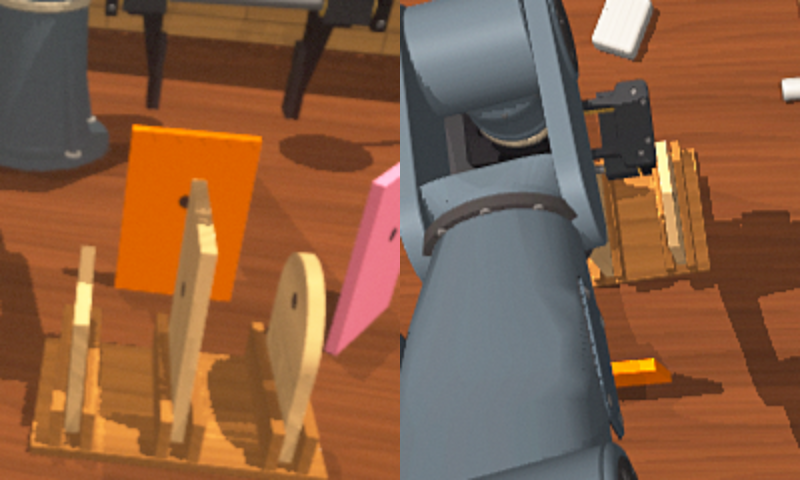

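The fingers straddle the tall board, with tips at crop (153,105) and (292,115). All three boards are still upright, so I'm going down to grip.

>>> carry_out([
  [1,0,3,0,0,0,0],
  [1,0,6,0,0,0,0],
  [1,0,9,0,0,0,0],
  [1,0,11.4,0,0,0,0],
  [1,0,11.4,0,0,0,0],
  [0.5,0,11.4,0,0,0,0],
  [0.3,0,11.4,0,0,0,0],
  [0.1,0,11.4,0,0,0,0],
  [0,0,11.4,0,0,0,0],
  [0,0,11.4,0,0,0,0],
  [0,0,11.4,0,0,0,0],
  [0,0,11.4,0,0,0,0],
  [0,0,11.4,0,0,0,0],
  [0,0,11.4,0,0,0,0],
], force=30)

```text
time: 3.8
position: [0.538, 0.2374, 0.1855]
tool_rot: [0.526, -0.472, 0.472, -0.526]
ft_force: [0.1, 0.5, -0.5]
grip_width: 0.0231
```

>>> carry_out([
  [0,0,0,0,0,0,0],
  [0,0,0,0,0,0,0],
  [0,0,0,0,0,0,0],
  [0,0,0,0,0,0,0],
  [0,0,0,0,0,0,0],
])

```text
time: 4.3
position: [0.538, 0.2373, 0.1854]
tool_rot: [0.526, -0.472, 0.472, -0.526]
ft_force: [0.2, 0.1, 0.4]
grip_width: 0.0115
```

Gripped at 11.5 mm. Lifting straight up by 18 cm.

>>> carry_out([
  [0,0,-1,0,0,0,0],
  [0,0,-2.5,0,0,0,0],
  [0,0,-4.5,0,0,0,0],
  [0,0,-7,0,0,0,0],
  [0,0,-10,0,0,0,0],
  [0,0,-13,0,0,0,0],
  [0,0,-16,0,0,0,0],
  [0,0,-18,0,0,0,0],
  [0,0,-18,0,0,0,0],
  [0,0,-18,0,0,0,0],
])

```text
time: 5.3
position: [0.5375, 0.2373, 0.3653]
tool_rot: [0.526, -0.472, 0.472, -0.526]
ft_force: [0.4, -0.1, -2.6]
grip_width: 0.0121
```

```bash
python3 - <<'E'
from h import *
import cv2
p,R,o=cur();print(o['time'],p,o['ft_force'],o['grip_width'])
a=robot.camera('scene')[:,:,::-1]
cv2.imwrite('pics/c2.png',a)
yw=np.radians(8.95);O=np.array([.5226,-.1911]);x=np.array([np.cos(yw),np.sin(yw)]);n=np.array([-x[1],x[0]])
def tgt(thd,yb,zf,above=(.19-.1855)):  # TCP from back-bottom-corner
    th=np.radians(thd)
    b=np.array([yb+.006*np.cos(th),zf+.006*np.sin(th)]); L=.180-above+0.0
    c=b+L*np.array([-np.sin(th),np.cos(th)])
    return np.r_[O+c[0]*n,c[1]],ori(yw,th,-1)
for a in [(0,.033,.185),(17,.033,.185),(17,.033,.06),(17,.033,.012)]: 
    q,G=tgt(*a);print(a,q,rel(q,G))
E
```

```text
5.3 [0.53746748 0.23733933 0.36534699] [ 0.38035557 -0.09041497 -2.63697235] 0.012074859106143648
(0, 0.033, 0.185) [ 0.51653267 -0.15257485  0.3605    ] [ 3.8529e+01  4.0300e-01 -6.2280e+00  3.0000e-03 -4.8000e-02  0.0000e+00]
(17, 0.033, 0.185) [ 0.52455608 -0.20352032  0.35458571] [ 4.3681e+01  9.9500e-01 -5.9770e+00 -4.0000e-03 -4.9000e-02  2.9700e-01]
(17, 0.033, 0.06) [ 0.52455608 -0.20352032  0.22958571] [ 4.3678e+01  1.3495e+01 -5.9410e+00 -4.0000e-03 -4.9000e-02  2.9700e-01]
(17, 0.033, 0.012) [ 0.52455608 -0.20352032  0.18158571] [ 4.3676e+01  1.8295e+01 -5.9270e+00 -4.0000e-03 -4.9000e-02  2.9700e-01]
```

View pics/c2.png

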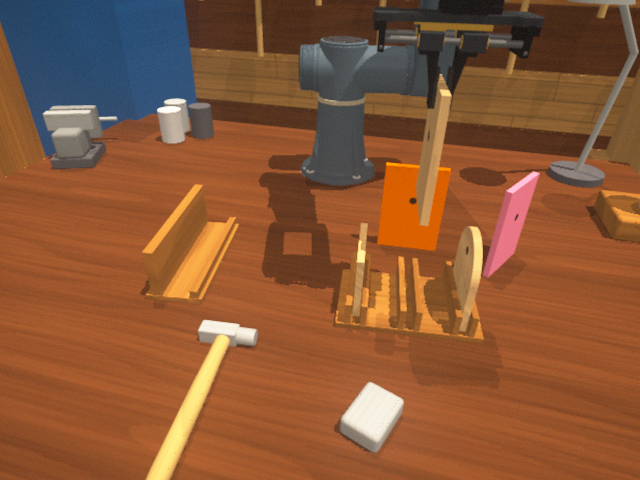

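The board is lifted (foot at scene pixel (425,223)) and the other two are still in the rack. Carrying it over to the rest at full height, tilting once past the rack.

>>> carry_out([
  [0,3,0,-0.5,0,0,0],
  [0,7,0,-1,0,-0.01,0],
  [0,11,0,-1.7,0,-0.02,0],
  [0,15,0,-2.4,0,-0.03,0],
  [0,19,0,-3,0,-0.04,0],
  [0,23,0,-3.7,0,-0.049,0],
  [0,27,0,-4.3,0,-0.049,0],
  [0,31,0,-5,0,-0.049,0],
  [0,35,0,-5.6,0,-0.049,0.07],
  [0,39,0.4,-6,-0.002,-0.049,0.15],
  [0,42,0.8,-6,-0.004,-0.049,0.23],
  [0,43.7,1,-6,-0.004,-0.049,0.297],
  [0,43.7,1,-6,-0.004,-0.049,0.297],
  [0,43.7,1,-6,-0.004,-0.049,0.297],
  [0,43.7,1,-6,-0.004,-0.049,0.297],
  [0,43.7,1,-6,-0.004,-0.049,0.297],
])

```text
time: 6.95
position: [0.5253, -0.2018, 0.3557]
tool_rot: [-0.464, 0.533, -0.375, 0.601]
ft_force: [-0.1, 0.7, -3.0]
grip_width: 0.0121
```

```bash
cat >> h.py <<'E'
yw=np.radians(8.95);O=np.array([.5226,-.1911]);xr=np.array([np.cos(yw),np.sin(yw)]);nr=np.array([-xr[1],xr[0]])
def tgt(thd,yb,zf,above=.0045):
    th=np.radians(thd)
    b=np.array([yb+.006*np.cos(th),zf+.006*np.sin(th)]); L=.180-above
    c=b+L*np.array([-np.sin(th),np.cos(th)])
    return np.r_[O+c[0]*nr,c[1]],ori(yw,th,-1)
def corners(p,R,above=.0045):
    # board corners predicted from TCP: bottom 4 
    M=R.as_matrix();m=-M[:,0];up=-M[:,1];w=np.cross(m,up)
    b=p-(.180-above)*up
    return np.array([b+sx*.06*w+sy*.006*m for sx in(1,-1) for sy in(1,-1)])
E
python3 - <<'E'
from h import *
import cv2
np.set_printoptions(precision=4,suppress=True)
p,R,o=cur();print(o['time'],p,o['ft_force'],o['grip_width'])
C=corners(p,R);print(C)
for n in('scene','top'):
    a=robot.camera(n)[:,:,::-1].copy();cv2.imwrite(f'pics/d_{n}.png',a)
    U=proj(n,C);print(n,U)
    u0,v0=np.maximum(U.mean(0).astype(int)-[100,75],0)
    c=cv2.resize(a[v0:v0+150,u0:u0+200],None,fx=4,fy=4,interpolation=cv2.INTER_CUBIC)
    for q in U: cv2.circle(c,tuple(int(t) for t in (q-[u0,v0]+.5)*4),3,(255,0,0),-1)
    cv2.imwrite(f'pics/e_{n}.png',c);print(u0,v0)
for a in [(17,.033,.06),(17,.033,.016)]: 
    q,G=tgt(*a);print(a,q,rel(q,G))
E
```

```text
6.95 [ 0.5253 -0.2018  0.3557] [-0.1419  0.6631 -2.9982] 0.012123456914716892
[[ 0.576  -0.1358  0.1898]
 [ 0.5778 -0.1472  0.1863]
 [ 0.4575 -0.1548  0.1895]
 [ 0.4593 -0.1661  0.1859]]
scene [[186.8466 185.1424]
 [180.2794 186.7043]
 [209.2232 157.6962]
 [203.3999 159.1549]]
94 97
top [[420.1916 171.9101]
 [425.3559 171.3763]
 [432.8054 228.0964]
 [438.0202 227.3672]]
329 124
(17, 0.033, 0.06) [ 0.5246 -0.2035  0.2296] [ 3.816 12.054 -0.157 -0.003  0.003  0.   ]
(17, 0.033, 0.016) [ 0.5246 -0.2035  0.1856] [ 5.101 16.263 -0.173 -0.003  0.003  0.   ]
```

View pics/e_scene.png

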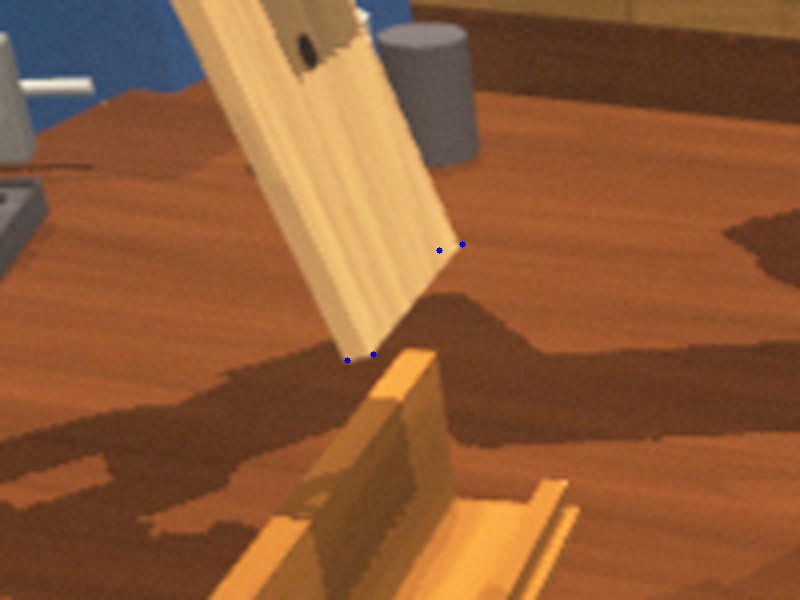

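View pics/e_top.png

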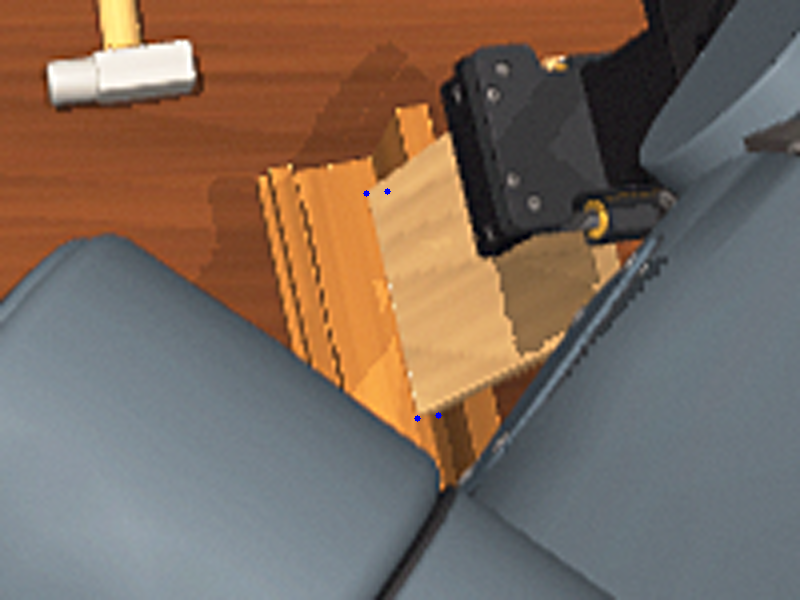

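The predicted foot corners (blue) match the seen board to about 1–2 mm in both views. The foot is over the channel and near the middle of the wall. Lowering straight down to just above the channel floor.

>>> carry_out([
  [0,0.6,1.9,0,0,0,0],
  [0,1.2,3.9,0,0,0,0],
  [0,1.8,5.9,0,0,0,0],
  [0,2.4,7.9,0,0,0,0],
  [0,2.9,9.5,0,0,0,0],
  [0,3.4,11.1,0,0,0,0],
  [0,3.8,12.5,0,0,0,0],
  [0,4.2,13.7,0,0,0,0],
  [0,4.5,14.8,0,0,0,0],
  [0,4.7,15.5,0,0,0,0],
  [0,4.9,16.1,0,0,0,0],
  [0,4.9,16.1,0,0,0,0],
  [0,4.9,16.1,0,0,0,0],
])

```text
time: 8.35
position: [0.5261, -0.2033, 0.1875]
tool_rot: [-0.463, 0.533, -0.376, 0.601]
ft_force: [0.7, -0.2, -2.5]
grip_width: 0.0116
```

```bash
cat > look.py <<'E'
from h import *
import cv2,sys
np.set_printoptions(precision=4,suppress=True)
p,R,o=cur();print(o['time'],p,o['ft_force'],o['moment'],o['grip_width'])
C=corners(p,R);r=C[:,:2]-O;print('rest x,y,z mm:',np.c_[r@xr,r@nr,C[:,2]]*1000)
a=robot.camera('scene')[:,:,::-1].copy();c=cv2.resize(a[100:310,110:310],None,fx=2.8,fy=2.8,interpolation=cv2.INTER_CUBIC)
cv2.imwrite(sys.argv[1],c)
for a in [(17,.033,.010),(17,.039,.010),(20,.039,.010),(22.5,.039,.010),(23.4,.039,.010)]: 
    q,G=tgt(*a);print(a,q,rel(q,G))
E
python3 look.py pics/f1.png
```

```text
8.35 [ 0.5261 -0.2033  0.1875] [ 0.6878 -0.2441 -2.5423] [-0.3179 -0.013   0.0152] 0.011626775089039459
rest x,y,z mm: [[ 62.1872  44.4266  21.6318]
 [ 62.2052  32.9507  18.1243]
 [-57.812   44.3742  21.1866]
 [-57.794   32.8982  17.6791]]
(17, 0.033, 0.01) [ 0.5246 -0.2035  0.1796] [ 0.22   0.779 -0.168 -0.004  0.002  0.   ]
(17, 0.039, 0.01) [ 0.5236 -0.1976  0.1796] [-0.354  0.954 -0.168 -0.004  0.002  0.   ]
(20, 0.039, 0.01) [ 0.525  -0.2063  0.177 ] [ 0.565  0.947 -0.169 -0.004  0.002  0.053]
(22.5, 0.039, 0.01) [ 0.5261 -0.2134  0.1744] [ 1.331  0.978 -0.171 -0.004  0.002  0.096]
(23.4, 0.039, 0.01) [ 0.5265 -0.216   0.1734] [ 1.606  0.998 -0.171 -0.004  0.002  0.112]
```

View pics/f1.png

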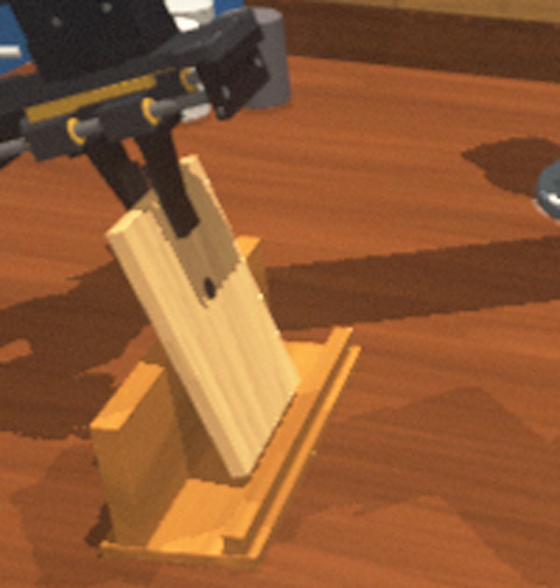

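The foot (crop (235,475)–(298,380)) is in the channel, about 7 mm above the floor, clear of both the wall and the stop. Lowering gently to contact.

>>> carry_out([
  [0,0.06,0.2,0,0,0,0],
  [0,0.12,0.4,0,0,0,0],
  [0,0.17,0.55,0,0,0,0],
  [0,0.2,0.65,0,0,0,0],
  [0,0.22,0.73,0,0,0,0],
  [0,0.22,0.73,0,0,0,0],
])

```text
time: 9.0
position: [0.526, -0.2032, 0.1797]
tool_rot: [-0.463, 0.533, -0.375, 0.601]
ft_force: [-0.1, -0.0, -2.0]
grip_width: 0.0119
```

>>> carry_out([
  [0,0.03,0.1,0,0,0,0],
  [0,0.03,0.1,0,0,0,0],
])

```text
time: 9.2
position: [0.5263, -0.2034, 0.1794]
tool_rot: [-0.463, 0.533, -0.376, 0.601]
ft_force: [-0.6, -0.5, 3.2]
grip_width: 0.0118
```

>>> carry_out([
  [0,0.03,0.1,0,0,0,0],
  [0,0.03,0.1,0,0,0,0],
])

```text
time: 9.4
position: [0.5265, -0.2036, 0.1792]
tool_rot: [-0.463, 0.532, -0.376, 0.601]
ft_force: [-1.0, -0.9, 8.3]
grip_width: 0.0119
```

Floor contact (fz went from −2.5 to +8). Easing off slightly and sliding the foot to the stop.

>>> carry_out([
  [0,-0.02,-0.08,0,0,0,0],
  [0,-0.2,-0.03,0,0,0,0],
  [0,-0.4,0.04,0,0,0,0],
  [0,-0.55,0.09,0,0,0,0],
  [0,-0.62,0.11,0,0,0,0],
  [0,-0.62,0.11,0,0,0,0],
])

```text
time: 10.0
position: [0.5268, -0.199, 0.1797]
tool_rot: [-0.463, 0.531, -0.378, 0.601]
ft_force: [1.7, -3.8, 7.6]
grip_width: 0.0118
```

```bash
python3 look.py pics/f2.png
```

```text
10.0 [ 0.5268 -0.199   0.1797] [ 1.7225 -3.7955  7.602 ] [-0.5493 -0.0457  0.002 ] 0.011823172552821894
rest x,y,z mm: [[ 64.0996  47.6916  13.8083]
 [ 64.1255  36.1968  10.3631]
 [-55.8971  47.6867  12.9214]
 [-55.8712  36.1919   9.4762]]
(17, 0.033, 0.01) [ 0.5246 -0.2035  0.1796] [ 0.4   -0.105 -0.286 -0.007  0.002  0.005]
(17, 0.039, 0.01) [ 0.5236 -0.1976  0.1796] [-0.175  0.067 -0.286 -0.007  0.002  0.005]
(20, 0.039, 0.01) [ 0.525  -0.2063  0.177 ] [ 0.744  0.065 -0.288 -0.007  0.002  0.058]
(22.5, 0.039, 0.01) [ 0.5261 -0.2134  0.1744] [ 1.51   0.099 -0.29  -0.007  0.002  0.101]
(23.4, 0.039, 0.01) [ 0.5265 -0.216   0.1734] [ 1.785  0.12  -0.291 -0.007  0.003  0.117]
```

View pics/f2.png

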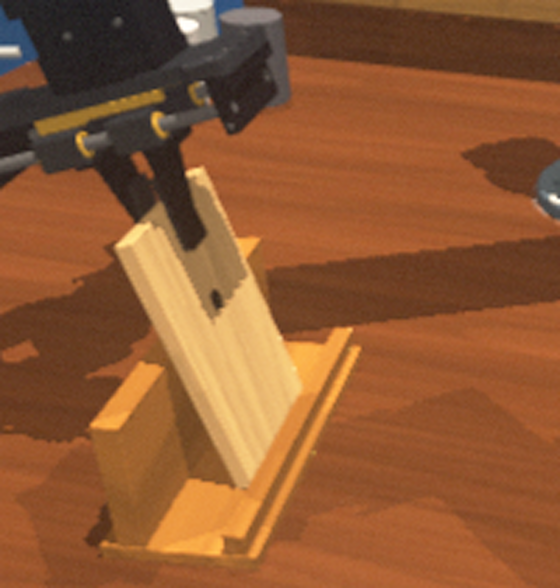

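The foot edge (crop (245,485)–(300,390)) is now at or very near the stop. Next I'll tilt about the foot towards the wall.

>>> carry_out([
  [0,0.15,-0.01,0,0,0,0.01],
  [0,0.4,-0.03,0,0,0,0.025],
  [0,0.7,-0.03,0,0,0,0.04],
  [0,1.0,-0.03,0,0,0,0.057],
  [0,1.2,-0.03,0,0,0,0.069],
  [0,1.35,-0.03,0,0,0,0.078],
  [0,1.35,-0.03,0,0,0,0.078],
])

```text
time: 10.75
position: [0.5286, -0.2112, 0.1754]
tool_rot: [-0.441, 0.55, -0.353, 0.615]
ft_force: [1.8, -3.0, 6.9]
grip_width: 0.0114
```

```bash
python3 look.py pics/f3.png
```

```text
10.75 [ 0.5286 -0.2112  0.1754] [ 1.8082 -3.0184  6.8948] [-0.1579 -0.2288 -0.0551] 0.011437497898464185
rest x,y,z mm: [[ 63.9603  48.6467  14.5796]
 [ 63.9772  37.4717  10.2071]
 [-56.0368  48.7861  13.7616]
 [-56.02    37.6111   9.3891]]
(17, 0.033, 0.01) [ 0.5246 -0.2035  0.1796] [-0.91  -0.089 -0.277 -0.007  0.001 -0.076]
(17, 0.039, 0.01) [ 0.5236 -0.1976  0.1796] [-1.469  0.13  -0.278 -0.007  0.001 -0.076]
(20, 0.039, 0.01) [ 0.525  -0.2063  0.177 ] [-0.552  0.053 -0.279 -0.007  0.001 -0.024]
(22.5, 0.039, 0.01) [ 0.5261 -0.2134  0.1744] [ 0.213  0.025 -0.28  -0.007  0.002  0.02 ]
(23.4, 0.039, 0.01) [ 0.5265 -0.216   0.1734] [ 0.489  0.023 -0.28  -0.007  0.002  0.036]
```

View pics/f3.png

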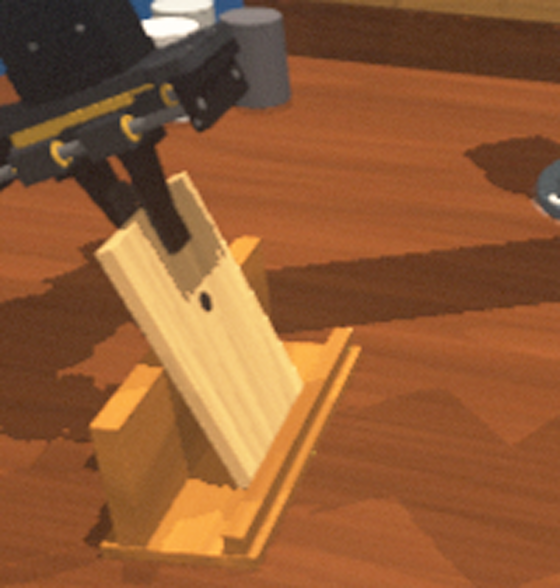

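>>> carry_out([
  [0,0.1,-0.02,0,0,0,0.008],
  [0,0.22,-0.02,0,0,0,0.016],
  [0,0.33,-0.02,0,0,0,0.024],
  [0,0.33,-0.02,0,0,0,0.024],
])

```text
time: 11.2
position: [0.5286, -0.214, 0.174]
tool_rot: [-0.435, 0.555, -0.345, 0.619]
ft_force: [2.0, -2.6, 5.1]
grip_width: 0.0116
```

>>> carry_out([
  [0,0.12,0,0,0,0,0.008],
  [0,0.22,0,0,0,0,0.014],
  [0,0.22,0,0,0,0,0.014],
])

```text
time: 11.5
position: [0.5287, -0.2157, 0.1731]
tool_rot: [-0.431, 0.558, -0.341, 0.622]
ft_force: [2.5, -2.8, 5.9]
grip_width: 0.0118
```

```bash
python3 look.py pics/f4.png|head -5
```

```text
11.5 [ 0.5287 -0.2157  0.1731] [ 2.5273 -2.8     5.907 ] [-0.3004 -0.3023 -0.1857] 0.011841257380703102
rest x,y,z mm: [[ 63.0624  50.4772  15.0542]
 [ 63.0792  39.4821  10.2471]
 [-56.936   50.5671  14.4293]
 [-56.9192  39.5721   9.6222]]
```

View pics/f4.png

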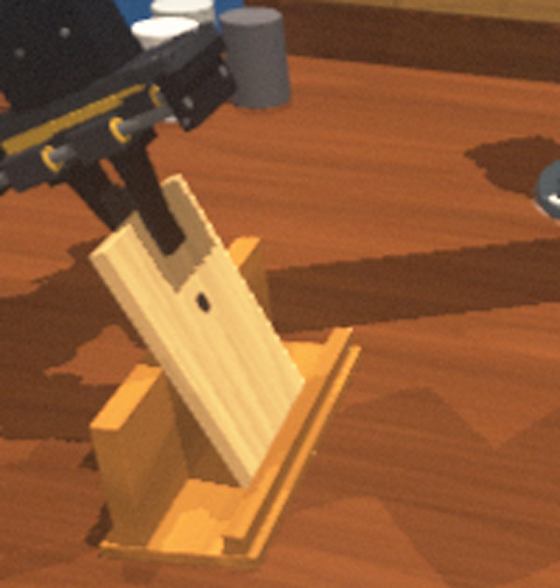

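Nominal pose is now 23.6°: foot on the floor, front edge at the stop (y≈50 mm), within 4 mm of the middle along the wall. Forces are only a few N. Opening.

>>> carry_out([
  [0.15,0,0,0,0,0,0],
  [0.17,0,0,0,0,0,0],
  [0.19,0,0,0,0,0,0],
  [0.22,0,0,0,0,0,0],
  [0.26,0,0,0,0,0,0],
  [0.32,0,0,0,0,0,0],
  [0.4,0,0,0,0,0,0],
  [0.45,0,0,0,0,0,0],
  [0.45,0,0,0,0,0,0],
  [0.45,0,0,0,0,0,0],
])

```text
time: 12.55
position: [0.5278, -0.2149, 0.1728]
tool_rot: [-0.431, 0.559, -0.34, 0.621]
ft_force: [0.0, 1.1, -0.0]
grip_width: 0.0385
```

```bash
python3 look.py pics/f5.png|head -1
```

```text
12.55 [ 0.5278 -0.2149  0.1728] [ 0.028   1.1241 -0.0215] [-0.2093 -0.0283  0.0196] 0.03852015761456768
```

View pics/f5.png

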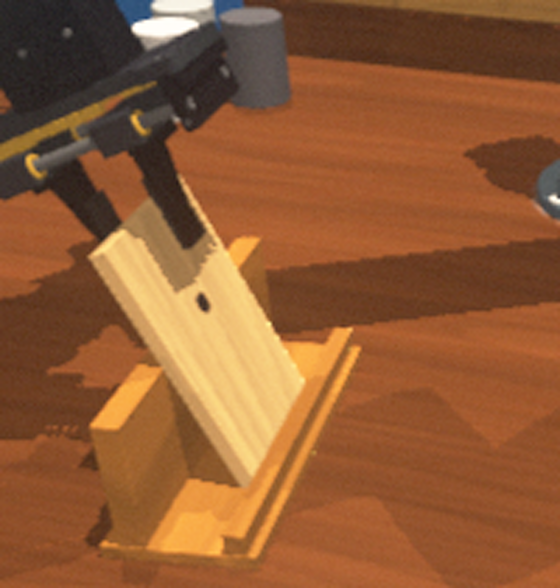

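The board is leaning by itself and forces are near zero. I'll back out along the fingers.

>>> carry_out([
  [0.45,0,-0.5,0,0,0,0],
  [0.45,0,-1.5,0,0,0,0],
  [0.45,0,-3,0,0,0,0],
  [0.45,0,-5,0,0,0,0],
  [0.45,0,-8,0,0,0,0],
  [0.45,0,-11,0,0,0,0],
  [0.45,0,-13,0,0,0,0],
  [0.45,0,-13,0,0,0,0],
  [0.45,0,-13,0,0,0,0],
  [0.45,0,-13,0,0,0,0],
])

```text
time: 13.6
position: [0.5349, -0.2656, 0.2907]
tool_rot: [-0.431, 0.56, -0.339, 0.621]
ft_force: [-0.5, -0.0, -0.1]
grip_width: 0.0391
```

```bash
python3 - <<'E'
from h import *
import cv2
p,R,o=cur();print(o['time'],p,o['ft_force'])
a=robot.camera('scene')[:,:,::-1];b=robot.camera('top')[:,:,::-1]
cv2.imwrite('pics/g1.png',a);cv2.imwrite('pics/g2.png',b)
cv2.imwrite('pics/g3.png',cv2.resize(a[180:305,140:260],None,fx=4.8,fy=4.8,interpolation=cv2.INTER_CUBIC))
# expected final corners in the rest
th=np.radians(23.4)
for nm,(y,z) in {'foot front':(.05,.0148),'top front':(.05-.18*np.sin(th),.0148+.18*np.cos(th))}.items():
  for x in(.06,-.06):
    X=np.r_[O+x*xr+y*nr,z];U=proj('scene',X);print(nm,x,U,'g3',(U-[140,180]+.5)*4.8)
E
```

```text
13.6 [ 0.53485804 -0.26559818  0.29072229] [-0.54757072 -0.03699141 -0.09516145]
foot front 0.06 [202.68980005 271.67473856] g3 [303.31104024 442.43874507]
foot front -0.06 [221.03938413 237.34465205] g3 [391.3890438  277.65432984]
top front 0.06 [147.90807475 187.80372504] g3 [40.35875882 39.8578802 ]
top front -0.06 [174.90455068 160.22845621] g3 [169.94184328 -92.50341019]
```

View pics/g1.png

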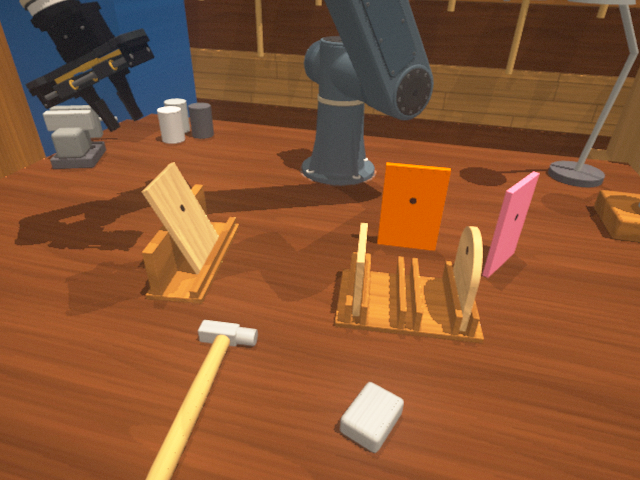

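View pics/g3.png

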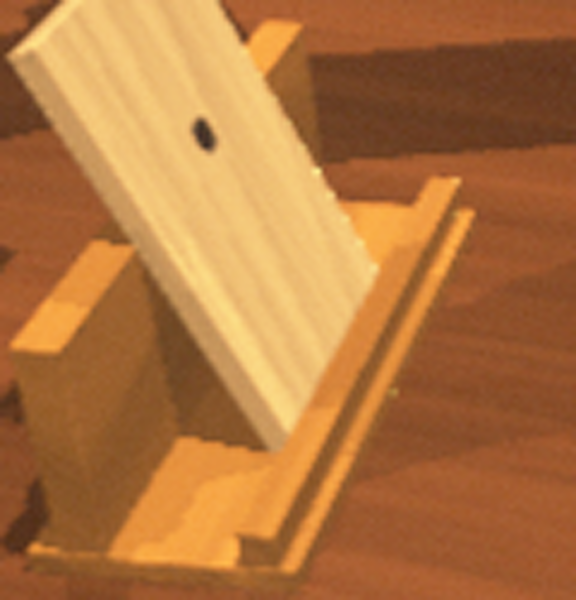

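The board stands alone, and the round and low boards are still in the rack. The top corners appear a few pixels lower than predicted, so I'll check the slant and stop contact more precisely.

```bash
python3 - <<'E'
import cv2
a=cv2.imread('pics/g1.png');b=cv2.imread('pics/g2.png')
cv2.imwrite('pics/k1.png',cv2.resize(a[155:280,140:245],None,fx=4.8,fy=4.8,interpolation=cv2.INTER_CUBIC))
cv2.imwrite('pics/k2.png',cv2.resize(b[140:290,380:520],None,fx=4,fy=4,interpolation=cv2.INTER_CUBIC))
E
```

```text
(no output)
```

View pics/k1.png

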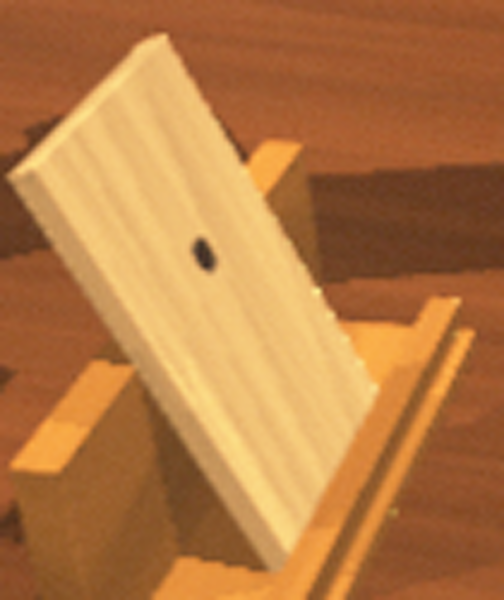

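View pics/k2.png

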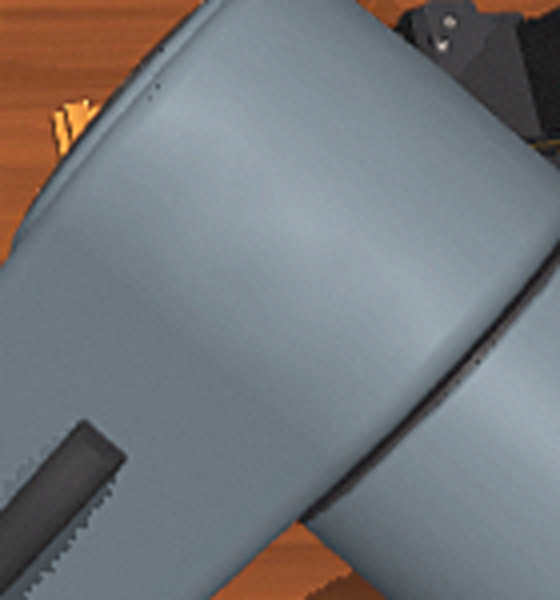

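>>> carry_out([
  [0.45,2,-3,0,0,0,0],
  [0.45,5,-5,-2,0,0,0],
  [0.45,9,-7,-4,0,0,0],
  [0.45,12,-10,-6,0,0,0],
  [0.45,16,-12,-8,0,0,0],
  [0.45,20,-14,-10,0,0,0],
  [0.45,23,-16,-11,0,0,-0.1],
  [0.45,25,-16,-12,0,0,-0.2],
  [0.45,25,-16,-12,0,0,-0.3],
  [0.45,25,-16,-12,0,0,-0.3],
  [0.45,25,-16,-12,0,0,-0.3],
])

```text
time: 14.8
position: [0.463, -0.5739, 0.3375]
tool_rot: [-0.51, 0.489, -0.428, 0.564]
ft_force: [0.4, -0.4, -0.2]
grip_width: 0.0387
```

```bash
python3 - <<'E'
from h import *
import cv2
p,R,o=cur();print(o['time'],p,o['q'])
a=robot.camera('scene')[:,:,::-1];b=robot.camera('top')[:,:,::-1]
cv2.imwrite('pics/m1.png',cv2.resize(a[155:280,140:245],None,fx=4.8,fy=4.8,interpolation=cv2.INTER_CUBIC))
cv2.imwrite('pics/m2.png',cv2.resize(b[140:290,380:520],None,fx=4,fy=4,interpolation=cv2.INTER_CUBIC))
E
```

```text
14.8 [ 0.4629627  -0.57393593  0.33746248] [-1.05963692  0.67299728  0.90761125  0.04308574  1.66827475  0.35534873]
```

View pics/m2.png

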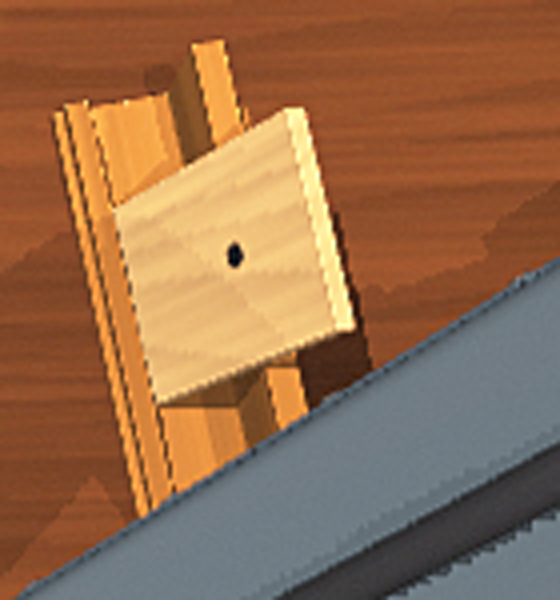

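View pics/m1.png

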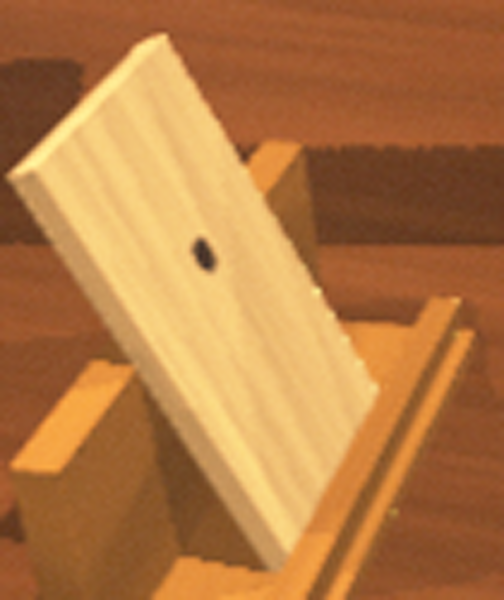

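```bash
python3 - <<'E'
from h import *
np.set_printoptions(precision=1,suppress=True)
k1=Z(4.8,(140,155))
for nm,a,b in[('fr hi',z2(283,112),k1(35,182)),('bk hi',z2(303,107),k1(9,177)),('fr lo',z2(331,330),k1(168,37)),('bk lo',z2(353,326),k1(150,42)),('foot hi',z2(115,207),k1(290,565)),('foot lo',z2(158,405),k1(380,388))]:
    p,e=tri(a,b);r=p[:2]-O;print(nm,np.r_[r@xr,r@nr,p[2],e]*1000)
for yb in(.031,.035,.039):
    th=np.arctan(yb/.09);c=np.array([yb,.01])+.18*np.array([-np.sin(th),np.cos(th)]);print(yb,np.degrees(th),'bk top',c*1000,'fr top',(c+.012*np.array([np.cos(th),np.sin(th)]))*1000)
E
```

```text
fr hi [ 63.4 -22.2 172.8   1.7]
bk hi [ 63.5 -31.9 174.3   0.3]
fr lo [-55.5 -19.7 177.5   2. ]
bk lo [-55.9 -29.8 175.2   2.2]
foot hi [64.7 46.6 16.5  0.3]
foot lo [-57.3  46.9  20.8   0.6]
0.031 19.00598419603678 bk top [-27.6 180.2] fr top [-16.3 184.1]
0.035 21.250505507133244 bk top [-30.2 177.8] fr top [-19.1 182.1]
0.039 23.428692808745403 bk top [-32.6 175.2] fr top [-21.6 179.9]
```

Measured slant is about 22–23°: back top edge at y −31, z 175 mm, against the ideal −32.6, 175.2. The foot is against the stop within about 2 mm, and the centre is 4 mm from the wall's middle. Handing in.

```bash
python3 - <<'E'
from rig import robot
print(robot.hand_in(), robot.get_obs()['time'])
E
```

```text
the job is handed in; nothing more can be done
the job is handed in; nothing more can be done
```

The tall square-cornered template now leans by itself in the rest, and the job is handed in at about 15 s on the robot's clock. I lifted it out of the middle slot and carried it over the low template. I lowered it into the channel until the wrist force showed floor contact, slid its foot to the stop and tilted it onto the wall's edge. Then I let go and moved the arm clear.

**Slant:** the last two views give about 22–23°, with the back of the top edge 31 mm behind the wall face and 175 mm up.

**Foot:** it is down in the channel and about 2 mm short of where stop contact would put it, which is within measuring error. I could not confirm exact contact with the stop from the pictures.

**Position:** its centre is about 4 mm from the middle of the wall.

**Other checks:** it did not move between the pictures taken before and after I moved the arm away. After I let go and backed off, the round and low templates were still in the rack. The force readings I saw stayed below about 10 N.

**Disagreement:** one top corner measured about 7 mm lower than the ideal and the other three within about 3 mm. The views themselves disagreed by up to 2 mm, so I put this down to picking corners in the pictures.

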